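Load the carriage and hold its index pin out

TASK

Take the aluminium plate out of the low cradle on the bench and stand it on edge in the one free slot of the indexing carriage, lowered fully home (not dropped), not sticking out past the ends of the slot, and let go of it. Then pull the carriage's sprung index plunger fully up by its black knob, so that the pin is clear of its hole in the track, and finish while still holding it there, so that a colleague could shift the carriage. Leave the plates already in the carriage, and the solder spool, screwdriver and marker on the bench, where they are.

Things in the scene. Friction and masses are not known exactly. Their poses are not given: they have to be found in the camera images.
- plate_new_center (a point): Centre of the loose plain aluminium plate to be loaded: 100 mm long (its x axis), 10 mm thick (y), 80 mm high (z up), with a hole in each corner, 0.14 to 0.28 kg. It starts standing on its long edge in the cradle, its top 84 mm above the bench, its centre 44 mm above the bench.
- cradle: Low grey plastic cradle fixed on the bench, 120 x 50 mm and 18 mm high, with one 12 mm slot along its x axis (floor 4 mm above the bench). Origin: centre of its underside, on the bench.
- free_slot (a point): Centre of the free slot's floor, on the thin black rubber strip there, 22 mm above the bench. x along the slot, z up. The slot lies between two steel guides 128 mm long, 12.5 mm apart, open at the ends; from 26 mm above this point they flare to a gap of about 20 mm, and end 35 mm above it. A seated plate has its centre 40 mm above this point.
- carriage: Grey carriage, 140 (x) x 180 (y) x 20 mm, on an aluminium track 110 mm wide, 8 mm high, from y = -220 to +105 mm; both are fixed. Origin: on the bench under the middle slot. Three slots along x, at y = -55, 0 and +55 mm; two hold plates, one (any) is free. The plunger's bracket, 44 mm wide in x, stands at the -y end (y = -89 to -155 mm, top 59 mm above the bench).
- plate_b_center (a point): Centre of one of the two like plates that already stand in slots of the carriage (top 100 mm above the bench); leave it there.
- plate_c_center (a point): Centre of the other plate that already stands in a slot of the carriage; leave it there.
- plunger_knob (a point): Centre of the plunger's round black knurled knob: upright cylinder 26 mm in diameter, 30 mm high; centre 85 mm above the bench when the pin is in. It lies at x = 0, y = -135 mm of the carriage; below it are a steel collar 21 mm wide (top 16 mm below the knob's centre) and the bracket's arm (top 26 mm below the knob's centre).
- plunger (a joint): How far the plunger is pulled straight up, m: 0 = pin in its hole in the track, 0.015 = fully up against a hard stop. A spring pulls it down with about 5 N at the start and 9 N fully up; it snaps back when let go. The pin sits 6 mm deep in the hole.
- solder_spool: Bystander: upright spool, 64 mm in diameter, 40 mm high, loose on the bench on the robot's side of the cradle. Origin: centre of its underside.
- screwdriver: Bystander: screwdriver with a plastic handle, 145 mm long, loose on the bench beyond the cradle. Origin: centre of its underside.
- marker: Bystander: marker pen, 137 mm long, loose on the bench on the robot's side of the cradle. Origin: centre of its underside.

How it is judged:
On the way:
1. the plate stands fully home in the free slot and has been let go, with the plunger still in its hole (x of plate_new_center in the frame of free_slot between -0.016 and 0.016 m and y of plate_new_center in the frame of free_slot between -0.005 and 0.005 m and z of plate_new_center in the frame of free_slot between 0.034 and 0.044 m and angle between the x axis of plate_new_center and the x axis of free_slot, either way round below 0.08 rad and angle between plate_new_center's own z axis and vertical below 0.15 rad and contact force between the fingers and plate_new below 0.05 N and value of joint plunger below 0.003 m), for 0.2 s.
At the end, for the whole second after the job is handed in: The plate stands released and at rest in the free slot: within 16 mm of its middle lengthwise, seated within 4 mm, upright within 0.15 rad; the two other plates are within 12 mm of their starts; the plunger is up more than 12.5 of its 15 mm, held by the fingers (over 3 N) (x of plate_new_center in the frame of free_slot between -0.016 and 0.016 m and y of plate_new_center in the frame of free_slot between -0.005 and 0.005 m and z of plate_new_center in the frame of free_slot between 0.034 and 0.044 m and angle between the x axis of plate_new_center and the x axis of free_slot, either way round below 0.08 rad and angle between each of plate_new_center, plate_b_center, plate_c_center's own z axis and vertical below 0.15 rad and contact force between the fingers and plate_new below 0.05 N and distance of each of plate_b_center, plate_c_center from where it was at the start of the episode below 0.012 m and value of joint plunger above 0.0125 m and contact force between the fingers and plunger above 3 N and linear speed of plate_new below 0.02 m/s); the arm keeps its last pose, push and grip.
It fails at once if the plate is let go over the carriage more than 25 mm above its seat (contact force between the fingers and plate_new below 0.05 N and x of plate_new_center in the frame of free_slot between -0.1 and 0.1 m and y of plate_new_center in the frame of free_slot between -0.03 and 0.03 m and z of plate_new_center in the frame of free_slot between 0.065 and 0.3 m).
It fails at once if a plate already in the carriage is shifted by more than 20 mm (distance of any of plate_b_center, plate_c_center from where it was at the start of the episode above 0.02 m).
It fails at once if the solder spool is moved by more than 30 mm (distance of solder_spool from where it was at the start of the episode above 0.03 m).
It fails at once if the screwdriver is moved by more than 30 mm (distance of screwdriver from where it was at the start of the episode above 0.03 m).
It fails at once if the marker is moved by more than 30 mm (distance of marker from where it was at the start of the episode above 0.03 m).
It also fails if it takes over 45 s, if anything falls off the work surface, if the arm or the gripper's body presses on something with over 40 N, if the wrist force passes 120 N, or if a joint passes its speed limit or range.

ROBOT

A 6-joint arm with a two-finger parallel gripper is mounted at the origin on a cart in front of the work surface, level with it; the furniture and walls round the work are solid. World frame = base frame: x ahead of the robot, y to its left, z up, the work surface at z = 0. Lengths are in m, angles in rad, forces in N, time in s.
With the tool pointing down it reaches from about 0.25 to 0.775 m from the base axis. Payload 4 kg.
Tool frame: the origin (TCP) lies on the centre line of the jaws, within the pads' length; the fingertips stand 8 mm ahead of it and the grasp point (between the pads) lies 11 mm behind it; z points along the fingers, y is the direction in which the jaws open and shut (so a half turn about z gives the same grasp; the last joint's range is limited). The gripper opens to 94 mm and grips with 3 to 60 N. Pads are 16 mm wide; open, the fingers measure 119 mm over their backs; the gripper's body (75 mm by 177 mm) begins 78 mm behind the grasp point.
Start: joints at [-0.103, 0.087, 1.371, -0, 1.684, -0.103], TCP at [0.55, -0, 0.214] pointing down, gripper open.
Joint ranges: [-3.1, 3.1], [-0.76, 2.03], [0.27, 2.55], [-1.08, 4.22], [0.17, 2.65], [-2.57, 2.57]. Speed limits (rad/s): [2.79, 2.79, 3.14, 3.14, 3.14, 3.14].

INTERFACE

Orientations are given as [roll, pitch, yaw] about the fixed x, y, z axes, in that order (R = Rz(yaw) Ry(pitch) Rx(roll)).
In Python, from bench import * gives the robot as it stands.
- The arm moves only by the tool step_arm, never from a script. Its argument "steps" is a list of rows, each an object of numbers: "jaw": the opening, from 0 (shut) to 1 (fully open); "tx", "ty", "tz": the shift along the tool's x, y, z in m; "ax", "ay", "az": the turn, a rotation vector about the tool's x, y, z in rad. In form: [{"jaw": .., "tx": .., "ty": .., "tz": .., "ax": .., "ay": .., "az": ..}, ...]. A call has 1 to 8 rows; each row is the pose to reach, as a shift and turn from the pose measured when the call began, along the tool's axes at that moment; what a row does not reach only later rows make up. A row lasts 1/10 s, in which the tool goes at most 50 mm and 8.59 degrees, less where a joint would pass 70% of its speed; a pose out of reach is approached as far as the arm can. A call with a gripper value outside its range is refused whole. The fingers move at their own pace and stop on an object; the grip force is fixed at half the most. Time passes only in rows, so rows that repeat a pose let the fingers close. It gives the time, the measured TCP pose, the force and the opening at its end, in the units of the state.
- get_obs(): the state, without advancing time (a new reading comes with each control period).
- snapshot(name): name is "scene" or "side" or "wrist"; returns (picture, depth): 384x512x3 uint8, red, green, blue; 384x512 float32, m along the optical axis (not along the pixel's ray), 0 where there is no reading.
- camera_model(name): a dict with "intrinsics" (3x3 intrinsics, pixels), "origin" and "orientation" of the camera in the world. Camera axes: x right, y down, z forward; pixel columns grow to the right and rows downward; lengths in m; the calibration is good to about 2 mm. A picture is of the moment at which its call begins: read the wrist's pose just before it. camera_model takes no time and is no camera call; for the wrist camera it gives the pose at the moment of the call.
- close_job(): hands the job in, once; it reports no verdict.
Trained networks look in the newest picture that a camera, given by its name, has taken for a name from the list of things; names that differ only in an ending like _2 or _b are one class to them, and where a whole thing is asked for, a point or a joint stands for the part that bears it (a point fixed in the world has none). Each returns a list of dicts, best first, with "confidence" (0 to 1); they miss things now and then, are a little off and sometimes report something else, mostly with a low value. They report only what shows in the picture. A call takes as long as a camera call.
- silhouettes(camera, query): "pixels" (384x512 bool, what is visible of it) and "rect" ([left, top, right, bottom] in pixels, round what is visible of it).
The state is a dict: "time": time; "joint_positions": joint angles; "qvel": joint speeds; "joint_torque": joint torques, N m; "tool_pos": TCP position; "ee_rot": TCP orientation; "wrist_force": force on the tool from outside, world axes, zero at the start; "wrist_torque": the same for the moment, N m; "width": finger opening in m.
Only numpy, scipy, OpenCV 4.12 (cv2) and the standard library are available. Lean on these libraries where they do the work, as an engineer would, in place of code of your own. Each camera call takes 0.05 s, during which the arm holds its last target. There are 200 camera calls.

## Working session

There is one attempt and no reset: what is moved stays moved. The work goes in short steps, Python scripts to look and compute and a tool call to move; the robot and the scene stay as the last step left them, time stands still between calls to the robot, and variables do not carry over. Pictures are saved under pics/ and viewed, about 8 in all and at most 12, crops included, and the job is handed in when it is done.

Besides the shell and the picture viewer there is one more tool, called after "Emit:" as name(argument=value, ...), one argument or row to a line, values as JSON. step_arm: Moves the arm, as the interface text tells. Its arguments: {"type":"object","properties":{"steps":{"type":"array"}},"required":["steps"]}

```bash
mkdir -p pics
cat > h.py <<'E'
from bench import *
import numpy as np, cv2
def pts(cam,depth,m=None):
    c=camera_model(cam); K=np.array(c["intrinsics"]); o=np.array(c["origin"]); R=np.array(c["orientation"])
    if R.shape!=(3,3):
        from scipy.spatial.transform import Rotation
        R=Rotation.from_euler('xyz',R).as_matrix()
    v,u=np.indices(depth.shape); 
    P=np.stack([(u-K[0,2])/K[0,0]*depth,(v-K[1,2])/K[1,1]*depth,depth],-1)@R.T+o
    P[depth<=0]=np.nan
    return P if m is None else P[m&(depth>0)]
E
python3 - <<'E'
from h import *
print(get_obs()); 
for c in ["scene","side"]:
    print(camera_model(c))
    im,d=snapshot(c); cv2.imwrite(f"pics/{c}0.png",im[:,:,::-1])
    P=pts(c,d); np.save(f"{c}0.npy",P)
    for q in ["plate_new_center","cradle","carriage","plunger_knob","solder_spool","screwdriver","marker"]:
        for r in silhouettes(c,q)[:4]:
            Q=P[r["pixels"]]; Q=Q[np.isfinite(Q[:,0])]
            print(c,q,round(r["confidence"],2),np.round(r["rect"]),np.median(Q,0).round(3) if len(Q) else None, Q.min(0).round(3) if len(Q) else '',Q.max(0).round(3) if len(Q) else '')
a=cv2.imread("pics/scene0.png");b=cv2.imread("pics/side0.png")
E
```

```text
{'time': 0.0, 'joint_positions': array([-1.03100184e-01,  8.79620569e-02,  1.37222621e+00, -1.03111716e-05,
        1.68358962e+00, -1.03111445e-01]), 'qvel': array([-0.00105605, -0.00232651,  0.0008577 , -0.00246115, -0.00208107,
       -0.00020641]), 'joint_torque': array([ 1.28542815e-03, -3.40182602e+01, -3.02423716e+01,  7.18220207e-02,
        3.29729996e-02, -1.13141955e-04]), 'tool_pos': array([5.49479152e-01, 4.56407632e-05, 2.12314528e-01]), 'ee_rot': array([-3.13941798e+00, -2.14728947e-04,  1.57080620e+00]), 'wrist_force': array([-0.50800028, -0.10968354, -0.0507346 ]), 'wrist_torque': array([-0.06910602,  0.00556636,  0.03833154]), 'width': 0.09405001555055088}
{'intrinsics': array([[457.12046451,   0.        , 254.39910796],
       [  0.        , 457.12046451, 186.19364855],
       [  0.        ,   0.        ,   1.        ]]), 'origin': array([ 0.05807648, -0.76743759,  1.11897537]), 'orientation': array([-2.38337883, -0.00805795, -0.48464668])}
scene plate_new_center 0.81 [275. 249. 307. 270.] [ 0.492 -0.176  0.056] [ 0.447 -0.194 -0.003] [ 0.542 -0.104  0.088]
scene p
[... 1215 characters left out ...]
54] [ 0.45  -0.196  0.015] [ 0.546 -0.156  0.085]
side cradle 0.87 [220. 276. 282. 302.] [ 0.497 -0.192  0.01 ] [ 0.436 -0.217 -0.001] [ 0.557 -0.161  0.019]
side carriage 0.76 [218. 173. 276. 229.] [0.511 0.151 0.012] [ 0.428  0.049 -0.002] [0.586 0.413 0.101]
side carriage 0.51 [176. 278. 183. 330.] [ 0.368 -0.235  0.01 ] [ 0.354 -0.286 -0.002] [ 0.377 -0.149  0.015]
side plunger_knob 0.74 [246. 173. 257. 207.] [0.521 0.134 0.084] [0.507 0.127 0.01 ] [0.541 0.22  0.101]
side solder_spool 0.77 [169. 231. 199. 260.] [ 0.366 -0.073  0.031] [ 0.335 -0.09  -0.001] [0.396 0.031 0.042]
side screwdriver 0.67 [331. 236. 358. 276.] [ 0.706 -0.075  0.013] [ 0.698 -0.163 -0.002] [ 0.721 -0.026  0.02 ]
```

View pics/scene0.png

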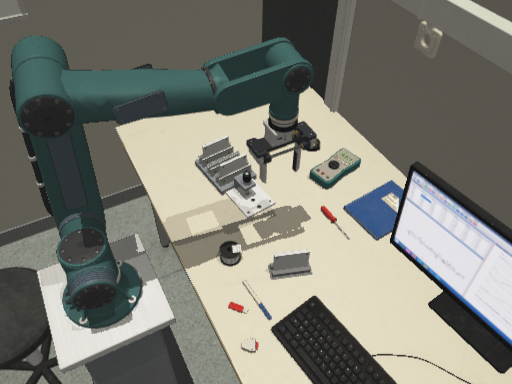

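View pics/side0.png

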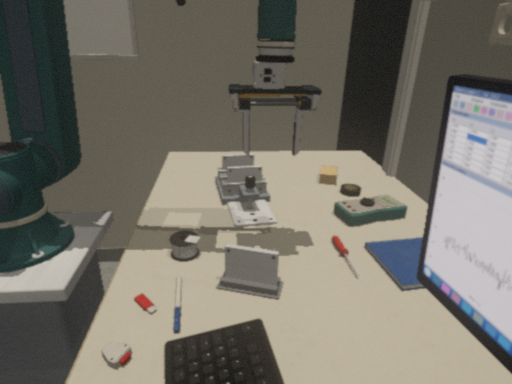

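Both views agree. The plate stands in the cradle at about (0.497, -0.178), scene px 290,260. The carriage is behind it with plates at y≈0.215 and 0.327, so the free slot looks like the middle one. The knob is at scene px 247,180. I'll move above the cradle and turn the jaws across the plate.

Emit:
step_arm(
  steps=[
    {"jaw": 0.4,"tx": -0.045,"ty": -0.013,"az": 0.15},
    {"jaw": 0.4,"tx": -0.09,"ty": -0.026,"az": 0.3},
    {"jaw": 0.4,"tx": -0.135,"ty": -0.039,"az": 0.45},
    {"jaw": 0.4,"tx": -0.178,"ty": -0.052,"az": 0.6},
    {"jaw": 0.4,"tx": -0.178,"ty": -0.052,"az": 0.75},
    {"jaw": 0.4,"tx": -0.178,"ty": -0.052,"az": 0.9},
    {"jaw": 0.4,"tx": -0.178,"ty": -0.052,"az": 1.05},
    {"jaw": 0.4,"tx": -0.178,"ty": -0.052,"az": 1.2},
  ],
)

```text
invalid input
```

Emit:
step_arm(
  steps=[
    {"jaw": 0.4,"az": 0.15},
    {"jaw": 0.4,"az": 0.3},
    {"jaw": 0.4,"az": 0.37},
    {"jaw": 0.4,"az": 0.37},
    {"jaw": 0.4,"az": 0.37},
  ],
)

```text
invalid input
```

```bash
cat >> h.py <<'E'
def line(Q):
    """centre (mid extent), yaw and extents of a thin xy cluster"""
    r=cv2.minAreaRect((Q[:,:2]*1000).astype(np.float32)); 
    m=np.median(Q,0); w=np.linalg.svd(Q[:,:2]-Q[:,:2].mean(0),full_matrices=False)[2][0]
    w=w*np.sign(w[0]); t=(Q[:,:2]-m[:2])@w; lo,hi=np.percentile(t,[1,99])
    n=np.array([-w[1],w[0]]); s=(Q[:,:2]-m[:2])@n; a,b=np.percentile(s,[3,97])
    c=m[:2]+w*(lo+hi)/2+n*(a+b)/2
    return c.round(4),round(np.arctan2(w[1],w[0]),4),round(hi-lo,4),round(b-a,4),m[2].round(4)
E
python3 - <<'E'
from h import *
o=get_obs();print(o["time"],o["tool_pos"],o["ee_rot"],o["width"])
im,d=snapshot("wrist"); cv2.imwrite("pics/w1.png",im[:,:,::-1]); P=pts("wrist",d); np.save("w1.npy",P)
print(camera_model("wrist"))
for c in ["wrist","scene","side"]:
    if c!="wrist": P=pts(c,snapshot(c)[1]); np.save(c+"1.npy",P)
    Q=P.reshape(-1,3); 
    for nm,(y0,y1,z0,z1) in dict(new=(-.22,-.14,.079,.09),b=(.19,.245,.094,.107),c=(.30,.355,.094,.107)).items():
        k=(Q[:,0]>.42)&(Q[:,0]<.6)&(Q[:,1]>y0)&(Q[:,1]<y1)&(Q[:,2]>z0)&(Q[:,2]<z1)
        if k.sum()>15: print(c,nm,k.sum(),line(Q[k]))
E
```

```text
0.8 [ 5.50024455e-01 -1.12889075e-05  2.13564718e-01] [3.14138172e+00 4.82895897e-05 1.57081573e+00] 0.09350372333072562
{'intrinsics': array([[278.14317462,   0.        , 251.82791053],
       [  0.        , 278.14317462, 187.99500578],
       [  0.        ,   0.        ,   1.        ]]), 'origin': array([0.54940441, 0.08308349, 0.38486346]), 'orientation': array([ 2.85001779e+00, -8.77802081e-04,  3.70027071e-05])}
wrist new 66 (array([ 0.4607, -0.1575]), np.float64(-0.2314), np.float64(0.0239), np.float64(0.004), np.float64(0.082))
scene new 137 (array([ 0.4951, -0.1737]), np.float64(-0.3175), np.float64(0.0974), np.float64(0.0109), np.float64(0.0836))
scene b 91 (array([0.5073, 0.2206]), np.float64(0.1282), np.float64(0.0965), np.float64(0.0126), np.float64(0.0985))
scene c 84 (array([0.494 , 0.3299]), np.float64(0.1237), np.float64(0.0958), np.float64(0.014), np.float64(0.0984))
side new 269 (array([ 0.4978, -0.1753]), np.float64(-0.3265), np.float64(0.0971), np.float64(0.0103), np.float64(0.083))
side b 99 (array([0.5105, 0.2192]), np.float64(0.132), np.float64(0.0975), np.float64(0.0099), np.float64(0.0979))
side c 72 (array([0.4964, 0.3283]), np.float64(0.0987), np.float64(0.0966), np.float64(0.0118), np.float64(0.0978))
```

View pics/w1.png

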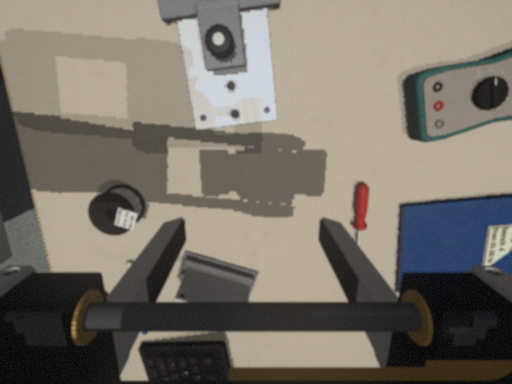

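The wrist view shows the screwdriver at px 360,210, the spool at 118,210 and the plate just under the left finger at 215,280. The moves were refused, probably because rows need every key. I'll retry with full rows, turning az=-1.25 to match the plate's yaw of -0.322.

Emit:
step_arm(
  steps=[
    {"jaw": 0.4,"tx": -0.045,"ty": -0.013,"tz": 0.0,"ax": 0.0,"ay": 0.0,"az": -0.15},
    {"jaw": 0.4,"tx": -0.09,"ty": -0.027,"tz": 0.0,"ax": 0.0,"ay": 0.0,"az": -0.3},
    {"jaw": 0.4,"tx": -0.135,"ty": -0.04,"tz": 0.0,"ax": 0.0,"ay": 0.0,"az": -0.45},
    {"jaw": 0.4,"tx": -0.1745,"ty": -0.0535,"tz": 0.0,"ax": 0.0,"ay": 0.0,"az": -0.6},
    {"jaw": 0.4,"tx": -0.1745,"ty": -0.0535,"tz": 0.0,"ax": 0.0,"ay": 0.0,"az": -0.75},
    {"jaw": 0.4,"tx": -0.1745,"ty": -0.0535,"tz": 0.0,"ax": 0.0,"ay": 0.0,"az": -0.9},
    {"jaw": 0.4,"tx": -0.1745,"ty": -0.0535,"tz": 0.0,"ax": 0.0,"ay": 0.0,"az": -1.05},
    {"jaw": 0.4,"tx": -0.1745,"ty": -0.0535,"tz": 0.0,"ax": 0.0,"ay": 0.0,"az": -1.2},
  ],
)

```text
time: 1.75
tool_pos: [0.4964, -0.1748, 0.2135]
ee_rot: [3.141, 0.0, 2.722]
wrist_force: [0.2, 0.7, 0.7]
width: 0.038
```

Emit:
step_arm(
  steps=[
    {"jaw": 0.4,"tx": 0.0,"ty": 0.0,"tz": 0.03,"ax": 0.0,"ay": 0.0,"az": -0.098},
    {"jaw": 0.4,"tx": 0.0,"ty": 0.0,"tz": 0.06,"ax": 0.0,"ay": 0.0,"az": -0.098},
    {"jaw": 0.4,"tx": 0.0,"ty": 0.0,"tz": 0.06,"ax": 0.0,"ay": 0.0,"az": -0.098},
    {"jaw": 0.4,"tx": 0.0,"ty": 0.0,"tz": 0.06,"ax": 0.0,"ay": 0.0,"az": -0.098},
  ],
)

```text
time: 2.15
tool_pos: [0.4962, -0.1747, 0.1536]
ee_rot: [3.141, -0.001, 2.82]
wrist_force: [1.1, -0.1, 0.6]
width: 0.0375
```

Run:
```python
from h import *
o=get_obs();print(o["time"],o["tool_pos"],o["ee_rot"],o["width"])
P=None
for c in ["wrist","side"]:
    im,d=snapshot(c); P=pts(c,d); cv2.imwrite(f"pics/{c}2.png",im[:,:,::-1])
    Q=P.reshape(-1,3)
    for z0 in(.079,):
        k=(abs(Q[:,0]-.497)<.06)&(abs(Q[:,1]+.175)<.035)&(Q[:,2]>z0)&(Q[:,2]<.09)
        print(c,k.sum(), line(Q[k]) if k.sum()>15 else '')
```

```text
2.15 [ 0.49621408 -0.17474858  0.15358532] [ 3.14142025e+00 -8.44263266e-04  2.81987851e+00] 0.03747685260151382
wrist 1115 (array([ 0.4954, -0.1747]), np.float64(-0.3248), np.float64(0.0975), np.float64(0.0092), np.float64(0.0852))
side 270 (array([ 0.4978, -0.1755]), np.float64(-0.3249), np.float64(0.097), np.float64(0.0099), np.float64(0.0831))
```

View pics/wrist2.png

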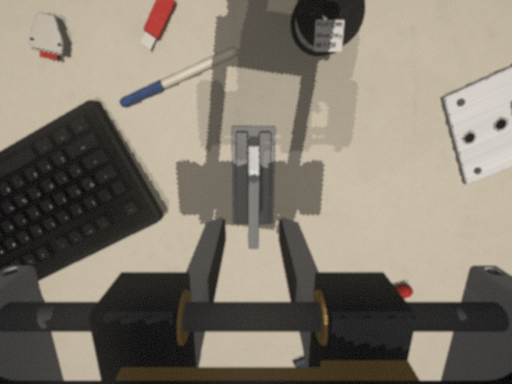

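The plate runs straight between the open fingers (px column 253) and the networks' poses agree. Going down to grip.

Emit:
step_arm(
  steps=[
    {"jaw": 0.4,"tx": 0.0,"ty": 0.0,"tz": 0.035,"ax": 0.0,"ay": 0.0,"az": 0.0},
    {"jaw": 0.4,"tx": 0.0,"ty": 0.0,"tz": 0.065,"ax": 0.0,"ay": 0.0,"az": 0.0},
    {"jaw": 0.4,"tx": 0.0,"ty": 0.0,"tz": 0.085,"ax": 0.0,"ay": 0.0,"az": 0.0},
    {"jaw": 0.4,"tx": 0.0,"ty": 0.0,"tz": 0.0975,"ax": 0.0,"ay": 0.0,"az": 0.0},
    {"jaw": 0.4,"tx": 0.0,"ty": 0.0,"tz": 0.0975,"ax": 0.0,"ay": 0.0,"az": 0.0},
    {"jaw": 0.0,"tx": 0.0,"ty": 0.0,"tz": 0.0975,"ax": 0.0,"ay": 0.0,"az": 0.0},
    {"jaw": 0.0,"tx": 0.0,"ty": 0.0,"tz": 0.0975,"ax": 0.0,"ay": 0.0,"az": 0.0},
    {"jaw": 0.0,"tx": 0.0,"ty": 0.0,"tz": 0.0975,"ax": 0.0,"ay": 0.0,"az": 0.0},
  ],
)

```text
time: 3.05
tool_pos: [0.4987, -0.1759, 0.0597]
ee_rot: [-3.141, 0.006, 2.82]
wrist_force: [1.0, -0.3, -0.3]
width: 0.0172
```

Emit:
step_arm(
  steps=[
    {"jaw": 0.0,"tx": 0.0,"ty": 0.0,"tz": 0.0,"ax": 0.0,"ay": 0.0,"az": 0.0},
    {"jaw": 0.0,"tx": 0.0,"ty": 0.0,"tz": 0.0,"ax": 0.0,"ay": 0.0,"az": 0.0},
    {"jaw": 0.0,"tx": 0.0,"ty": 0.0,"tz": 0.0,"ax": 0.0,"ay": 0.0,"az": 0.0},
  ],
)

```text
time: 3.35
tool_pos: [0.4991, -0.1755, 0.0602]
ee_rot: [3.141, 0.007, 2.82]
wrist_force: [-0.7, 1.6, 1.5]
width: 0.0098
```

Emit:
step_arm(
  steps=[
    {"jaw": 0.0,"tx": 0.0,"ty": 0.0,"tz": -0.015,"ax": 0.0,"ay": 0.0,"az": 0.0},
    {"jaw": 0.0,"tx": 0.0,"ty": 0.0,"tz": -0.035,"ax": 0.0,"ay": 0.0,"az": 0.0},
    {"jaw": 0.0,"tx": 0.0,"ty": 0.0,"tz": -0.06,"ax": 0.0,"ay": 0.0,"az": 0.0},
    {"jaw": 0.0,"tx": 0.0,"ty": 0.0,"tz": -0.09,"ax": 0.0,"ay": 0.0,"az": 0.0},
    {"jaw": 0.0,"tx": 0.0,"ty": 0.0,"tz": -0.12,"ax": 0.0,"ay": 0.0,"az": 0.0},
    {"jaw": 0.0,"tx": 0.0,"ty": 0.0,"tz": -0.15,"ax": 0.0,"ay": 0.0,"az": 0.0},
    {"jaw": 0.0,"tx": 0.0,"ty": 0.0,"tz": -0.15,"ax": 0.0,"ay": 0.0,"az": 0.0},
  ],
)

```text
time: 4.05
tool_pos: [0.5001, -0.1765, 0.215]
ee_rot: [-3.14, 0.016, 2.82]
wrist_force: [-0.4, -0.7, -2.3]
width: 0.01
```

Run:
```python
from h import *
from scipy.spatial.transform import Rotation as R
o=get_obs();p=o["tool_pos"];M=R.from_euler('xyz',o["ee_rot"]).as_matrix();print(p,o["ee_rot"],o["width"])
for c in ["wrist","side","scene"]:
    im,d=snapshot(c); P=pts(c,d)
    # plate points in tool frame
    T=(P.reshape(-1,3)-p)@M
    k=(abs(T[:,0])<.07)&(abs(T[:,1])<.009)&(T[:,2]>-.04)&(T[:,2]<.075); T=T[k]
    print(c,len(T),np.percentile(T,[1,50,99],axis=0).round(4).tolist())
    if c=="side":
        E=T[abs(T[:,2]-.03)<.02]; print(np.percentile(E[:,0],[1,99]))
# target in tool axes: to (0.502,0.275)
print(M.T@np.array([.502-p[0],.275-p[1],0]))
# carriage: wrist-independent; knob and guides from scene/side
for c in ["scene","side"]:
    Q=np.load(c+"1.npy").reshape(-1,3)
    k=(abs(Q[:,0]-.515)<.03)&(abs(Q[:,1]-.14)<.03)&(Q[:,2]>.097)&(Q[:,2]<.104); print(c,"knobtop",k.sum(),Q[k].mean(0))
```

```text
[ 0.50005885 -0.17652423  0.21496783] [-3.13988644  0.01638392  2.81987203] 0.010038992619221256
wrist 3170 [[-0.0316, -0.0085, -0.0378], [0.0123, -0.0009, -0.0208], [0.0554, 0.0084, 0.0437]]
side 2446 [[-0.0466, -0.007, -0.0212], [-0.0004, -0.0046, 0.0197], [0.0519, 0.0042, 0.0583]]
[-0.04644704  0.05172409]
scene 584 [[-0.0416, -0.0065, -0.0205], [0.0232, -0.0035, 0.0276], [0.0566, 0.0056, 0.06]]
[ 0.14091121  0.428967   -0.0030408 ]
scene knobtop 32 [0.51783644 0.14110841 0.09979588]
side knobtop 28 [0.51996744 0.13795007 0.09927434]
```

Emit:
step_arm(
  steps=[
    {"jaw": 0.0,"tx": 0.008,"ty": 0.024,"tz": 0.0,"ax": 0.0,"ay": 0.016,"az": 0.0},
    {"jaw": 0.0,"tx": 0.022,"ty": 0.066,"tz": 0.0,"ax": 0.0,"ay": 0.016,"az": -0.07},
    {"jaw": 0.0,"tx": 0.037,"ty": 0.113,"tz": 0.0,"ax": 0.0,"ay": 0.016,"az": -0.14},
    {"jaw": 0.0,"tx": 0.052,"ty": 0.16,"tz": 0.0,"ax": 0.0,"ay": 0.016,"az": -0.21},
    {"jaw": 0.0,"tx": 0.067,"ty": 0.207,"tz": 0.0,"ax": 0.0,"ay": 0.016,"az": -0.28},
    {"jaw": 0.0,"tx": 0.083,"ty": 0.254,"tz": 0.0,"ax": 0.0,"ay": 0.016,"az": -0.35},
    {"jaw": 0.0,"tx": 0.098,"ty": 0.3,"tz": 0.0,"ax": 0.0,"ay": 0.016,"az": -0.42},
    {"jaw": 0.0,"tx": 0.11,"ty": 0.335,"tz": 0.0,"ax": 0.0,"ay": 0.016,"az": -0.44},
  ],
)

```text
time: 5.0
tool_pos: [0.4971, 0.18, 0.2044]
ee_rot: [3.14, -0.017, -3.02]
wrist_force: [0.3, -0.6, -2.1]
width: 0.0102
```

```bash
cat >> h.py <<'E'
from scipy.spatial.transform import Rotation as Ro
def rel(pos,yaw):
    o=get_obs();p=o["tool_pos"];M=Ro.from_euler('xyz',o["ee_rot"])
    print("t",o["time"],"p",p.round(4),o["ee_rot"].round(4),"w",o["width"].round(4),"F",o["wrist_force"].round(1))
    print("rel",(M.inv().apply(np.array(pos)-p)).round(4),(M.inv()*Ro.from_euler('xyz',[np.pi,0,yaw])).as_rotvec().round(4))
E
python3 - <<'E'
from h import *
rel([.502,.275,.215],3.262)
im,d=snapshot("wrist"); cv2.imwrite("pics/w3.png",im[:,:,::-1]); P=pts("wrist",d);np.save("w3.npy",P)
Q=P.reshape(-1,3)
for nm,(y0,y1,z0,z1) in dict(b=(.19,.245,.094,.107),c=(.30,.355,.094,.107)).items():
    k=(Q[:,0]>.42)&(Q[:,0]<.6)&(Q[:,1]>y0)&(Q[:,1]<y1)&(Q[:,2]>z0)&(Q[:,2]<z1)
    print(nm,k.sum(), line(Q[k]) if k.sum()>15 else '')
E
```

```text
Traceback (most recent call last):
  File "h.py", line 23, in rel
    print("t",o["time"],"p",p.round(4),o["ee_rot"].round(4),"w",o["width"].round(4),"F",o["wrist_force"].round(1))
                                                                ^^^^^^^^^^^^^^^^
AttributeError: 'float' object has no attribute 'round'
```

```bash
sed -i 's/o\["width"\].round(4)/round(o["width"],4)/' h.py
python3 - <<'E'
from h import *
rel([.502,.275,.215],3.262)
im,d=snapshot("wrist"); cv2.imwrite("pics/w3.png",im[:,:,::-1]); P=pts("wrist",d);np.save("w3.npy",P)
Q=P.reshape(-1,3)
for nm,(y0,y1,z0,z1) in dict(b=(.19,.245,.094,.107),c=(.30,.355,.094,.107)).items():
    k=(Q[:,0]>.42)&(Q[:,0]<.6)&(Q[:,1]>y0)&(Q[:,1]<y1)&(Q[:,2]>z0)&(Q[:,2]<z1)
    print(nm,k.sum(), line(Q[k]) if k.sum()>15 else '')
rel([.502,.275,.215],3.262)
E
```

```text
t 5.0 p [0.4971 0.18   0.2044] [ 3.1398 -0.0169 -3.0199] w 0.0102 F [ 0.3 -0.6 -2.1]
rel [-0.0163  0.0937 -0.0107] [ 0.0018 -0.0169  0.0013]
b 904 (array([0.5069, 0.2258]), np.float64(0.1262), np.float64(0.0982), np.float64(0.0096), np.float64(0.0999))
c 1093 (array([0.4935, 0.3345]), np.float64(0.1243), np.float64(0.0981), np.float64(0.0095), np.float64(0.1003))
t 5.05 p [0.4965 0.1851 0.2042] [ 3.1342 -0.0169 -3.0151] w 0.0095 F [-0.5  3.1 -2.3]
rel [-0.0166  0.0886 -0.0104] [ 0.0074 -0.0169  0.006 ]
```

View pics/w3.png

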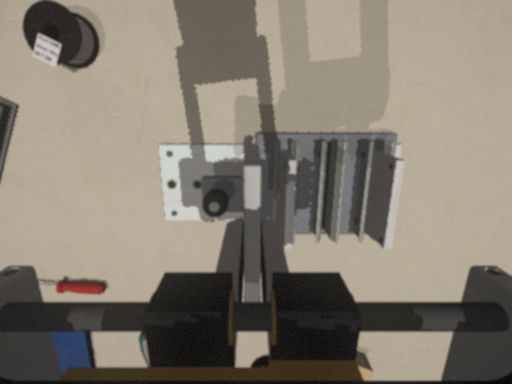

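The wrist view shows the plate held between the fingers (px 252,200), plate b at px 290, plate c at px 395 and the empty middle slot at px ~335. I'll move over the slot and settle.

Emit:
step_arm(
  steps=[
    {"jaw": 0.0,"tx": -0.006,"ty": 0.035,"tz": -0.01,"ax": 0.004,"ay": -0.008,"az": 0.0},
    {"jaw": 0.0,"tx": -0.011,"ty": 0.06,"tz": -0.01,"ax": 0.004,"ay": -0.015,"az": 0.0},
    {"jaw": 0.0,"tx": -0.014,"ty": 0.078,"tz": -0.01,"ax": 0.004,"ay": -0.015,"az": 0.0},
    {"jaw": 0.0,"tx": -0.0165,"ty": 0.0885,"tz": -0.01,"ax": 0.004,"ay": -0.015,"az": 0.0},
    {"jaw": 0.0,"tx": -0.0165,"ty": 0.0885,"tz": -0.01,"ax": 0.004,"ay": -0.015,"az": 0.0},
    {"jaw": 0.0,"tx": -0.0165,"ty": 0.0885,"tz": -0.01,"ax": 0.004,"ay": -0.015,"az": 0.0},
    {"jaw": 0.0,"tx": -0.0165,"ty": 0.0885,"tz": -0.01,"ax": 0.004,"ay": -0.015,"az": 0.0},
  ],
)

```text
time: 5.75
tool_pos: [0.5021, 0.2737, 0.2144]
ee_rot: [3.139, -0.002, -3.017]
wrist_force: [-0.4, -0.6, -2.0]
width: 0.0099
```

```bash
cat > m.py <<'E'
from h import *
rel([.502,.275,.215],3.266)
for cam in ["wrist","scene","side"]:
    o=get_obs();p=o["tool_pos"];M=Ro.from_euler('xyz',o["ee_rot"])
    im,d=snapshot(cam); P=pts(cam,d); cv2.imwrite(f"pics/m_{cam}_{o['time']:.1f}.png",im[:,:,::-1])
    Q=P.reshape(-1,3)
    for nm,(y0,y1,z0,z1) in dict(b=(.19,.245,.094,.107),c=(.30,.355,.094,.107)).items():
        k=(Q[:,0]>.42)&(Q[:,0]<.6)&(Q[:,1]>y0)&(Q[:,1]<y1)&(Q[:,2]>z0)&(Q[:,2]<z1)
        print(cam,nm,k.sum(), line(Q[k]) if k.sum()>15 else '')
    # carriage body top z=.028 and guides z~.057 extents along slot
    a=.124; w=np.array([np.cos(a),np.sin(a)]); n=np.array([-w[1],w[0]]); L=(Q[:,:2]-[.502,.275]); U=np.stack([L@w,L@n],1)
    k=(abs(U[:,1])<.085)&(abs(U[:,0])<.09)&(Q[:,2]>.018)&(Q[:,2]<.033); print(" body x",np.percentile(U[k,0],[.5,99.5]).round(4),"y",np.percentile(U[k,1],[.5,99.5]).round(4))
    k=(abs(U[:,1])<.03)&(abs(U[:,0])<.09)&(Q[:,2]>.05)&(Q[:,2]<.06); 
    if k.sum()>10: print(" guides x",k.sum(),np.percentile(U[k,0],[.5,99.5]).round(4),"y",np.percentile(U[k,1],[1,25,50,75,99]).round(4))
    T=M.inv().apply(Q-p); k=(abs(T[:,0])<.07)&(abs(T[:,1])<.0075)&(T[:,2]>-.04)&(T[:,2]<.075); T=T[k]
    print(" held",len(T),np.percentile(T,[1,50,99],axis=0).round(4).tolist())
    if len(T)>50:
        E=T[(T[:,2]>-.03)]; F=E[(E[:,2]>.02)&(E[:,2]<.055)]
        if len(F)>20: print("  x-extent",np.percentile(F[:,0],[.5,99.5]).round(4))
E
python3 m.py; ls pics
```

```text
t 5.75 p [0.5021 0.2737 0.2144] [ 3.1388e+00 -2.2000e-03 -3.0167e+00] w 0.0099 F [-0.4 -0.6 -2. ]
rel [-0.      0.0013 -0.0006] [ 0.0028 -0.0022  0.0004]
wrist b 900 (array([0.5078, 0.2206]), np.float64(0.1205), np.float64(0.0979), np.float64(0.0096), np.float64(0.1))
wrist c 914 (array([0.4947, 0.3293]), np.float64(0.1197), np.float64(0.0974), np.float64(0.0096), np.float64(0.1001))
 body x [-0.0697  0.0677] y [-0.0846  0.0846]
 guides x 694 [-0.0642  0.0512] y [-0.0142 -0.0098  0.0101  0.0123  0.0147]
 held 2943 [[-0.0324, -0.0069, -0.0365], [0.0156, -0.0009, -0.024], [0.0544, 0.007, 0.041]]
  x-extent [0.0534 0.0547]
scene b 98 (array([0.5087, 0.2208]), np.float64(0.1292), np.float64(0.0979), np.float64(0.0139), np.float64(0.0986))
scene c 63 (array([0.4932, 0.3272]), np.float64(0.0769), np.float64(0.0969), np.float64(0.0123), np.float64(0.0979))
 body x [-0.071   0.0673] y [-0.0843  0.0791]
 guides x 101 [-0.0644  0.0636] y [-0.0133  0.0062  0.0102  0.0129  0.0169]
 held 503 [[-0.0443, -0.0073, -0.0269], [0.0156, -0.0036, 0.0168], [0.0541, 0.0054, 0.0562]]
  x-extent [-0.0436  0.0547]
side b 100 (array([0.5108, 0.219 ]), np.float64(0.1221), np.float64(0.0978), np.float64(0.0113), np.float64(0.0979))
side c 80 (array([0.4967, 0.328 ]), np.float64(0.1276), np.float64(0.0967), np.float64(0.0101), np.float64(0.0977))
 body x [-0.0669  0.0701] y [-0.0847  0.0736]
 guides x 33 [-0.0607  0.0646] y [-0.016  -0.0135 -0.0103  0.0096  0.014 ]
 held 802 [[-0.0468, -0.0074, -0.0232], [0.0081, -0.0052, 0.0181], [0.0513, 0.0035, 0.0562]]
  x-extent [-0.0472  0.0514]
m_scene_5.8.png
m_side_5.8.png
m_wrist_5.8.png
scene0.png
side0.png
side2.png
w1.png
w3.png
wrist2.png
```

Slot centre is (0.5015, 0.275) at yaw ~0.122, and the plate is held about 4 mm off along tool x. I'll correct that, go down to just above the flare, then check.

Emit:
step_arm(
  steps=[
    {"jaw": 0.0,"tx": -0.003,"ty": 0.001,"tz": 0.0,"ax": 0.003,"ay": -0.002,"az": 0.002},
    {"jaw": 0.0,"tx": -0.003,"ty": 0.001,"tz": 0.02,"ax": 0.003,"ay": -0.002,"az": 0.002},
    {"jaw": 0.0,"tx": -0.003,"ty": 0.001,"tz": 0.045,"ax": 0.003,"ay": -0.002,"az": 0.002},
    {"jaw": 0.0,"tx": -0.003,"ty": 0.001,"tz": 0.07,"ax": 0.003,"ay": -0.002,"az": 0.002},
    {"jaw": 0.0,"tx": -0.003,"ty": 0.001,"tz": 0.088,"ax": 0.003,"ay": -0.002,"az": 0.002},
    {"jaw": 0.0,"tx": -0.003,"ty": 0.001,"tz": 0.095,"ax": 0.003,"ay": -0.002,"az": 0.002},
    {"jaw": 0.0,"tx": -0.003,"ty": 0.001,"tz": 0.095,"ax": 0.003,"ay": -0.002,"az": 0.002},
    {"jaw": 0.0,"tx": -0.003,"ty": 0.001,"tz": 0.095,"ax": 0.003,"ay": -0.002,"az": 0.002},
  ],
)

```text
time: 6.7
tool_pos: [0.5056, 0.2759, 0.1211]
ee_rot: [3.141, 0.002, -3.019]
wrist_force: [0.7, 0.5, -0.8]
width: 0.0096
```

Run:
```python
from h import *
rel([.505,.2753,.118],3.265)
im,d=snapshot("wrist"); cv2.imwrite("pics/w4.png",im[:,:,::-1])
Q=pts("wrist",d).reshape(-1,3)
a=.122; w=np.array([np.cos(a),np.sin(a)]); n=np.array([-w[1],w[0]]); L=(Q[:,:2]-[.502,.275]); u=L@w; v=L@n
for s0,s1 in((-.07,-.055),(-.05,-.03)):
    for z0,z1 in((.05,.0595),(.03,.045),(.105,.15)):
        k=(u>s0)&(u<s1)&(abs(v)<.025)&(Q[:,2]>z0)&(Q[:,2]<z1)
        if k.sum()>5: print(s0,z0,k.sum(),np.percentile(v[k],[2,25,50,75,98]).round(4))
k=(abs(v)<.008)&(abs(u)<.07)&(Q[:,2]>.062)&(Q[:,2]<.15)
print("plate u",np.percentile(u[k],[.5,99.5]),"v by u")
for s in np.arange(-.06,.06,.015):
    kk=k&(abs(u-s)<.0075); 
    if kk.sum()>20: print(round(s,3),kk.sum(),np.percentile(v[kk],[3,50,97]).round(4),Q[kk,2].max().round(3))
```

```text
t 6.7 p [0.5056 0.2759 0.1211] [ 3.1408e+00  2.4000e-03 -3.0187e+00] w 0.0096 F [ 0.7  0.5 -0.8]
rel [ 0.0006 -0.0006  0.0031] [ 0.0008  0.0024 -0.0005]
-0.07 0.05 190 [-0.0137 -0.0104  0.0074  0.0113  0.0147]
-0.07 0.03 8 [-0.0091 -0.0077  0.0002  0.008   0.0094]
-0.05 0.05 389 [-0.0141 -0.0106  0.0076  0.0109  0.0143]
-0.05 0.105 656 [-0.0055 -0.0032 -0.001   0.0017  0.004 ]
plate u [-0.05058318  0.03705424] v by u
-0.045 716 [-0.0054 -0.001   0.0039] 0.147
-0.03 450 [-0.0055 -0.0007  0.004 ] 0.147
-0.015 427 [-0.0056 -0.001   0.0042] 0.147
0.0 602 [-0.0076  0.0002  0.0076] 0.15
0.015 339 [-0.0053 -0.0004  0.0039] 0.147
0.03 323 [-0.0054 -0.001   0.004 ] 0.147
```

View pics/w4.png

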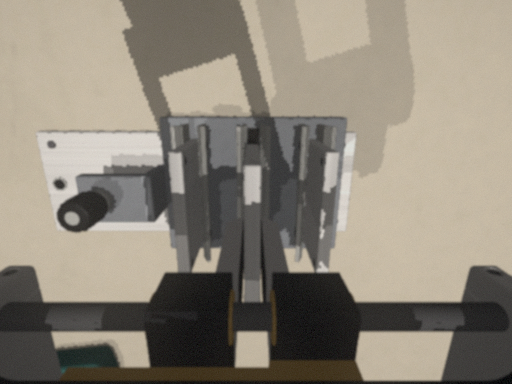

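The plate (px 252, top at 180) lies between the free slot's guides (px 240 and 262). It is about 1 mm toward b, so I'll shift +1 mm and lower slowly.

Emit:
step_arm(
  steps=[
    {"jaw": 0.0,"tx": 0.0,"ty": 0.001,"tz": 0.003,"ax": 0.0,"ay": 0.002,"az": 0.0},
    {"jaw": 0.0,"tx": 0.0,"ty": 0.001,"tz": 0.008,"ax": 0.0,"ay": 0.002,"az": 0.0},
    {"jaw": 0.0,"tx": 0.0,"ty": 0.001,"tz": 0.014,"ax": 0.0,"ay": 0.002,"az": 0.0},
    {"jaw": 0.0,"tx": 0.0,"ty": 0.001,"tz": 0.02,"ax": 0.0,"ay": 0.002,"az": 0.0},
    {"jaw": 0.0,"tx": 0.0,"ty": 0.001,"tz": 0.026,"ax": 0.0,"ay": 0.002,"az": 0.0},
    {"jaw": 0.0,"tx": 0.0,"ty": 0.001,"tz": 0.031,"ax": 0.0,"ay": 0.002,"az": 0.0},
    {"jaw": 0.0,"tx": 0.0,"ty": 0.001,"tz": 0.034,"ax": 0.0,"ay": 0.002,"az": 0.0},
    {"jaw": 0.0,"tx": 0.0,"ty": 0.001,"tz": 0.034,"ax": 0.0,"ay": 0.002,"az": 0.0},
  ],
)

```text
time: 7.55
tool_pos: [0.5054, 0.2769, 0.0867]
ee_rot: [3.141, -0.0, -3.019]
wrist_force: [0.7, 0.0, -2.3]
width: 0.01
```

Emit:
step_arm(
  steps=[
    {"jaw": 0.0,"tx": 0.0,"ty": 0.0,"tz": 0.003,"ax": 0.0,"ay": 0.0,"az": 0.0},
    {"jaw": 0.0,"tx": 0.0,"ty": 0.0,"tz": 0.005,"ax": 0.0,"ay": 0.0,"az": 0.0},
    {"jaw": 0.0,"tx": 0.0,"ty": 0.0,"tz": 0.007,"ax": 0.0,"ay": 0.0,"az": 0.0},
    {"jaw": 0.0,"tx": 0.0,"ty": 0.0,"tz": 0.009,"ax": 0.0,"ay": 0.0,"az": 0.0},
    {"jaw": 0.0,"tx": 0.0,"ty": 0.0,"tz": 0.009,"ax": 0.0,"ay": 0.0,"az": 0.0},
  ],
)

```text
time: 8.05
tool_pos: [0.5055, 0.277, 0.0784]
ee_rot: [3.141, 0.001, -3.019]
wrist_force: [-2.4, -0.6, 1.3]
width: 0.0096
```

Force is just turning over, so it is near contact. I'll press a little more.

Emit:
step_arm(
  steps=[
    {"jaw": 0.0,"tx": 0.0,"ty": 0.0,"tz": 0.002,"ax": 0.0,"ay": 0.0,"az": 0.0},
    {"jaw": 0.0,"tx": 0.0,"ty": 0.0,"tz": 0.003,"ax": 0.0,"ay": 0.0,"az": 0.0},
    {"jaw": 0.0,"tx": 0.0,"ty": 0.0,"tz": 0.003,"ax": 0.0,"ay": 0.0,"az": 0.0},
  ],
)

```text
time: 8.35
tool_pos: [0.5055, 0.2771, 0.0783]
ee_rot: [3.14, 0.002, -3.019]
wrist_force: [-6.1, -2.6, 10.5]
width: 0.0098
```

```bash
cat > s.py <<'E'
from h import *
rel([.5185,.1395,.2],1.693)
a=.122; w=np.array([np.cos(a),np.sin(a)]); n=np.array([-w[1],w[0]])
for c in ["wrist","side","scene"]:
    im,d=snapshot(c); Q=pts(c,d).reshape(-1,3); L=(Q[:,:2]-[.502,.275]); u=L@w; v=L@n
    cv2.imwrite(f"pics/s_{c}.png",im[:,:,::-1])
    for nm,v0 in(("new",0),("b",-.055),("c",.055)):
        k=(abs(v-v0)<.009)&(abs(u)<.07)&(abs(u-.005)>.016)&(Q[:,2]>.085)&(Q[:,2]<.115)
        if k.sum()>20:
            z=np.percentile(Q[k,2],90); kk=k&(Q[:,2]>z-.006); print(c,nm,kk.sum(),"top",z.round(4),"u",np.percentile(u[k],[1,99]).round(4),"v",np.percentile(v[kk],[3,50,97]).round(4))
E
python3 s.py
```

```text
t 8.35 p [0.5055 0.2771 0.0783] [ 3.1405e+00  1.8000e-03 -3.0185e+00] w 0.0098 F [-6.1 -2.6 10.5]
rel [ 0.0038 -0.138  -0.1219] [2.3000e-03 5.0000e-04 1.5716e+00]
wrist new 1576 top 0.103 u [-0.0505  0.0367] v [-0.0044  0.0001  0.0051]
wrist b 1361 top 0.1006 u [-0.0502  0.0239] v [-0.0592 -0.0539 -0.0497]
wrist c 1345 top 0.1006 u [-0.0501  0.0236] v [0.05   0.0541 0.0595]
side new 64 top 0.1011 u [-0.0464  0.0498] v [-0.0077 -0.004   0.0016]
side b 73 top 0.0993 u [-0.0477  0.0507] v [-0.0623 -0.0588 -0.0509]
side c 51 top 0.0992 u [-0.0474  0.0495] v [0.0474 0.0511 0.0559]
scene new 28 top 0.104 u [-0.0507  0.0412] v [-0.0055 -0.0005  0.0034]
scene b 60 top 0.1008 u [-0.0498  0.0495] v [-0.0616 -0.055  -0.0478]
scene c 34 top 0.1009 u [-0.0508 -0.0125] v [0.0486 0.0538 0.0622]
```

It is seated: top at 0.102–0.103, lengthwise and sideways offsets about 0, 10 N on the floor. Releasing and lifting clear.

Emit:
step_arm(
  steps=[
    {"jaw": 0.35,"tx": 0.0,"ty": 0.0,"tz": 0.0,"ax": 0.0,"ay": 0.0,"az": 0.0},
    {"jaw": 0.35,"tx": 0.0,"ty": 0.0,"tz": 0.0,"ax": 0.0,"ay": 0.0,"az": 0.0},
    {"jaw": 0.35,"tx": 0.0,"ty": 0.0,"tz": 0.0,"ax": 0.0,"ay": 0.0,"az": 0.0},
    {"jaw": 0.35,"tx": 0.0,"ty": 0.0,"tz": 0.0,"ax": 0.0,"ay": 0.0,"az": 0.0},
  ],
)

```text
time: 8.9
tool_pos: [0.5055, 0.277, 0.0778]
ee_rot: [3.141, 0.001, -3.019]
wrist_force: [-0.8, 0.3, -0.5]
width: 0.0329
```

Emit:
step_arm(
  steps=[
    {"jaw": 0.35,"tx": 0.0,"ty": 0.0,"tz": -0.02,"ax": 0.0,"ay": 0.0,"az": 0.0},
    {"jaw": 0.35,"tx": 0.0,"ty": 0.0,"tz": -0.05,"ax": 0.0,"ay": 0.0,"az": 0.0},
    {"jaw": 0.35,"tx": 0.0,"ty": 0.0,"tz": -0.09,"ax": 0.0,"ay": 0.0,"az": 0.0},
    {"jaw": 0.35,"tx": 0.0,"ty": 0.0,"tz": -0.12,"ax": 0.0,"ay": 0.0,"az": 0.0},
    {"jaw": 0.35,"tx": 0.0,"ty": 0.0,"tz": -0.12,"ax": 0.0,"ay": 0.0,"az": 0.0},
    {"jaw": 0.35,"tx": 0.0,"ty": 0.0,"tz": -0.12,"ax": 0.0,"ay": 0.0,"az": 0.0},
  ],
)

```text
time: 9.5
tool_pos: [0.5056, 0.277, 0.198]
ee_rot: [3.14, 0.002, -3.019]
wrist_force: [-0.3, 0.1, 0.0]
width: 0.0328
```

```bash
python3 s.py
```

```text
t 9.5 p [0.5056 0.277  0.198 ] [ 3.1403e+00  2.4000e-03 -3.0186e+00] w 0.0328 F [-0.3  0.1  0. ]
rel [ 0.0041 -0.138  -0.0022] [2.9000e-03 9.0000e-04 1.5716e+00]
wrist new 653 top 0.1013 u [-0.0519  0.0469] v [-0.0046  0.0004  0.0047]
wrist b 694 top 0.0992 u [-0.0514  0.0474] v [-0.0597 -0.0547 -0.0503]
wrist c 693 top 0.0991 u [-0.0511  0.0478] v [0.0496 0.0541 0.0591]
side new 60 top 0.1014 u [-0.0463  0.0501] v [-0.0078 -0.0033  0.001 ]
side b 76 top 0.0991 u [-0.0476  0.0504] v [-0.0612 -0.0584 -0.0518]
side c 56 top 0.0993 u [-0.0476  0.0494] v [0.0474 0.0511 0.0555]
scene new 61 top 0.1027 u [-0.0505  0.0477] v [-0.0059 -0.0004  0.0064]
scene b 57 top 0.1017 u [-0.0504  0.0492] v [-0.062  -0.0555 -0.0493]
scene c 49 top 0.1015 u [-0.0503  0.0499] v [0.0477 0.0537 0.0617]
```

View pics/s_wrist.png

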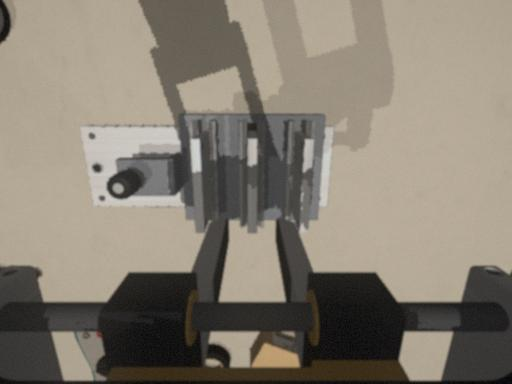

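The plate stands alone in the middle slot (px 252,180), level and released, and the other plates have not moved. Keeping this yaw, I'll go over the knob (px 123,185).

Emit:
step_arm(
  steps=[
    {"jaw": 0.55,"tx": 0.001,"ty": -0.03,"tz": 0.0,"ax": 0.0,"ay": 0.0,"az": 0.0},
    {"jaw": 0.55,"tx": 0.003,"ty": -0.07,"tz": 0.0,"ax": 0.0,"ay": 0.0,"az": 0.0},
    {"jaw": 0.55,"tx": 0.004,"ty": -0.11,"tz": 0.0,"ax": 0.0,"ay": 0.0,"az": 0.0},
    {"jaw": 0.55,"tx": 0.005,"ty": -0.137,"tz": 0.0,"ax": 0.0,"ay": 0.0,"az": 0.0},
    {"jaw": 0.55,"tx": 0.005,"ty": -0.137,"tz": 0.02,"ax": 0.0,"ay": 0.0,"az": 0.0},
    {"jaw": 0.55,"tx": 0.005,"ty": -0.137,"tz": 0.02,"ax": 0.0,"ay": 0.0,"az": 0.0},
    {"jaw": 0.55,"tx": 0.005,"ty": -0.137,"tz": 0.02,"ax": 0.0,"ay": 0.0,"az": 0.0},
  ],
)

```text
time: 10.35
tool_pos: [0.5152, 0.1399, 0.1737]
ee_rot: [-3.141, -0.007, -3.019]
wrist_force: [0.9, 0.4, -0.3]
width: 0.0519
```

Run:
```python
from h import *
rel([.5175,.1405,.080],3.264)
im,d=snapshot("wrist"); cv2.imwrite("pics/k1.png",im[:,:,::-1]); P=pts("wrist",d)
Q=P.reshape(-1,3); k=(abs(Q[:,0]-.5175)<.025)&(abs(Q[:,1]-.14)<.025)&(Q[:,2]>.096)&(Q[:,2]<.106)
(c,r)=cv2.minEnclosingCircle((Q[k,:2]*1000).astype(np.float32)); print(k.sum(),c,r,Q[k].mean(0),np.percentile(Q[k],[2,98],axis=0).round(4))
for s in silhouettes("wrist","plunger_knob")[:2]: print(s["confidence"],s["rect"])
rel([.5175,.1405,.080],3.264)
```

```text
t 10.35 p [0.5152 0.1399 0.1737] [-3.1415 -0.0066 -3.0185] w 0.0519 F [ 0.9  0.4 -0.3]
rel [-0.003   0.0004  0.0936] [-0.0001 -0.0066  0.0006]
582 (518.8458251953125, 141.4384002685547) 13.91594123840332 [0.51739539 0.14122017 0.10057612] [[0.5065 0.1297 0.0969]
 [0.5294 0.153  0.1027]]
0.73 [239.4, 184.5, 268.7, 216.0]
0.19 [0.0, 77.3, 27.3, 179.3]
t 10.45 p [0.5161 0.1405 0.1753] [-3.1415 -0.0033 -3.0176] w 0.0515 F [-0.2  0.9  0.7]
rel [-0.0017 -0.0001  0.0953] [-0.0001 -0.0033  0.0015]
```

View pics/k1.png

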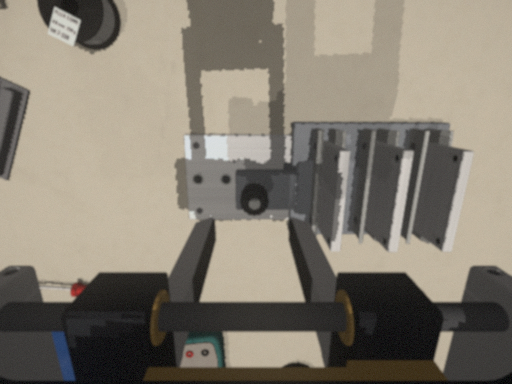

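The knob (px 254,200) is centred between the fingers at (0.5178, 0.1413), top at 0.100. Descending to it and gripping.

Emit:
step_arm(
  steps=[
    {"jaw": 0.55,"tx": -0.002,"ty": 0.0005,"tz": 0.03,"ax": 0.0,"ay": -0.003,"az": 0.0},
    {"jaw": 0.55,"tx": -0.002,"ty": 0.0005,"tz": 0.06,"ax": 0.0,"ay": -0.003,"az": 0.0},
    {"jaw": 0.55,"tx": -0.002,"ty": 0.0005,"tz": 0.085,"ax": 0.0,"ay": -0.003,"az": 0.0},
    {"jaw": 0.55,"tx": -0.002,"ty": 0.0005,"tz": 0.096,"ax": 0.0,"ay": -0.003,"az": 0.0},
    {"jaw": 0.55,"tx": -0.002,"ty": 0.0005,"tz": 0.096,"ax": 0.0,"ay": -0.003,"az": 0.0},
    {"jaw": 0.55,"tx": -0.002,"ty": 0.0005,"tz": 0.096,"ax": 0.0,"ay": -0.003,"az": 0.0},
  ],
)

```text
time: 11.05
tool_pos: [0.5186, 0.1415, 0.0806]
ee_rot: [-3.142, 0.002, -3.017]
wrist_force: [0.1, -0.5, 0.5]
width: 0.0518
```

Emit:
step_arm(
  steps=[
    {"jaw": 0.0,"tx": 0.0,"ty": 0.0,"tz": 0.0,"ax": 0.0,"ay": 0.0,"az": 0.0},
    {"jaw": 0.0,"tx": 0.0,"ty": 0.0,"tz": 0.0,"ax": 0.0,"ay": 0.0,"az": 0.0},
    {"jaw": 0.0,"tx": 0.0,"ty": 0.0,"tz": 0.0,"ax": 0.0,"ay": 0.0,"az": 0.0},
    {"jaw": 0.0,"tx": 0.0,"ty": 0.0,"tz": 0.0,"ax": 0.0,"ay": 0.0,"az": 0.0},
    {"jaw": 0.0,"tx": 0.0,"ty": 0.0,"tz": 0.0,"ax": 0.0,"ay": 0.0,"az": 0.0},
    {"jaw": 0.0,"tx": 0.0,"ty": 0.0,"tz": 0.0,"ax": 0.0,"ay": 0.0,"az": 0.0},
  ],
)

```text
time: 11.65
tool_pos: [0.519, 0.1424, 0.0815]
ee_rot: [3.14, 0.003, -3.017]
wrist_force: [-1.2, 4.1, 5.0]
width: 0.0254
```

Emit:
step_arm(
  steps=[
    {"jaw": 0.0,"tx": 0.0,"ty": 0.0,"tz": -0.004,"ax": 0.0,"ay": 0.0,"az": 0.0},
    {"jaw": 0.0,"tx": 0.0,"ty": 0.0,"tz": -0.008,"ax": 0.0,"ay": 0.0,"az": 0.0},
    {"jaw": 0.0,"tx": 0.0,"ty": 0.0,"tz": -0.012,"ax": 0.0,"ay": 0.0,"az": 0.0},
    {"jaw": 0.0,"tx": 0.0,"ty": 0.0,"tz": -0.015,"ax": 0.0,"ay": 0.0,"az": 0.0},
    {"jaw": 0.0,"tx": 0.0,"ty": 0.0,"tz": -0.015,"ax": 0.0,"ay": 0.0,"az": 0.0},
    {"jaw": 0.0,"tx": 0.0,"ty": 0.0,"tz": -0.015,"ax": 0.0,"ay": 0.0,"az": 0.0},
  ],
)

```text
time: 12.25
tool_pos: [0.5189, 0.1424, 0.0953]
ee_rot: [3.14, 0.003, -3.017]
wrist_force: [5.0, 2.6, -8.7]
width: 0.0257
```

```bash
cat > kn.py <<'E'
from h import *
rel([.5175,.1405,.080],3.264)
for c in ["wrist","side","scene"]:
    im,d=snapshot(c); Q=pts(c,d).reshape(-1,3); cv2.imwrite(f"pics/kn_{c}.png",im[:,:,::-1])
    k=(abs(Q[:,0]-.5175)<.014)&(abs(Q[:,1]-.141)<.011)&(Q[:,2]>.085)&(Q[:,2]<.135)
    if k.sum(): print(c,k.sum(),np.histogram(Q[k,2],np.arange(.085,.136,.005))[0], np.percentile(Q[k,2],[50,80,95]).round(4))
E
python3 kn.py
```

```text
t 12.25 p [0.5189 0.1424 0.0953] [ 3.140e+00  2.700e-03 -3.017e+00] w 0.0257 F [ 5.   2.6 -8.7]
rel [ 0.0016 -0.0017  0.0153] [0.0016 0.0027 0.0022]
wrist 1624 [  49   86   94  105  129 1121   40    0    0    0] [0.1133 0.1141 0.1148]
side 31 [4 5 7 5 5 5 0 0 0 0] [0.0998 0.1088 0.1126]
scene 40 [ 5  5  3  3  7 13  4  0  0  0] [0.1062 0.1128 0.1154]
```

View pics/kn_wrist.png

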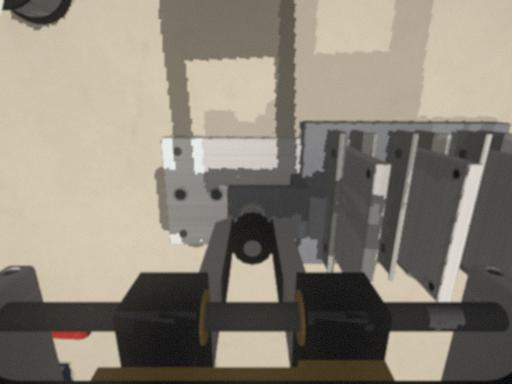

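The knob (px 252,240) is gripped with its top at 0.114, about 14 mm up, at 8.7 N. I'll pull lightly onto the stop.

Emit:
step_arm(
  steps=[
    {"jaw": 0.0,"tx": 0.0,"ty": 0.0,"tz": -0.001,"ax": 0.0,"ay": 0.0,"az": 0.0},
    {"jaw": 0.0,"tx": 0.0,"ty": 0.0,"tz": -0.003,"ax": 0.0,"ay": 0.0,"az": 0.0},
    {"jaw": 0.0,"tx": 0.0,"ty": 0.0,"tz": -0.003,"ax": 0.0,"ay": 0.0,"az": 0.0},
    {"jaw": 0.0,"tx": 0.0,"ty": 0.0,"tz": -0.003,"ax": 0.0,"ay": 0.0,"az": 0.0},
    {"jaw": 0.0,"tx": 0.0,"ty": 0.0,"tz": -0.003,"ax": 0.0,"ay": 0.0,"az": 0.0},
  ],
)

```text
time: 12.9
tool_pos: [0.5189, 0.1424, 0.0966]
ee_rot: [3.14, 0.002, -3.017]
wrist_force: [5.7, 3.6, -9.5]
width: 0.0255
```

```bash
python3 kn.py; python3 s.py
```

```text
t 12.9 p [0.5189 0.1424 0.0966] [ 3.1399e+00  2.0000e-03 -3.0171e+00] w 0.0255 F [ 5.7  3.6 -9.5]
rel [ 0.0016 -0.0017  0.0166] [0.0017 0.002  0.0021]
wrist 1624 [ 26  89  90 107 107 652 553   0   0   0] [0.1145 0.1154 0.1161]
side 36 [5 4 6 5 6 6 1 1 0 2] [0.1034 0.1133 0.1239]
scene 39 [ 1  5  4  5  4 14  6  0  0  0] [0.1121 0.1147 0.1168]
t 13.05 p [0.5188 0.1424 0.0966] [ 3.1399e+00  1.9000e-03 -3.0170e+00] w 0.0252 F [ 6.   3.2 -9.8]
rel [ 0.0005 -0.0027 -0.1034] [2.8000e-03 1.0000e-04 1.5732e+00]
wrist new 1978 top 0.1025 u [-0.0506  0.0476] v [-0.0052 -0.0021  0.0043]
wrist b 1301 top 0.1006 u [-0.0503  0.0321] v [-0.0602 -0.0562 -0.0508]
wrist c 120 top 0.0947 u [0.0211 0.0322] v [0.0488 0.0499 0.051 ]
side new 37 top 0.1013 u [-0.0466  0.05  ] v [-0.0065 -0.0038  0.001 ]
side b 59 top 0.0994 u [-0.0475  0.0508] v [-0.0621 -0.0588 -0.0502]
side c 35 top 0.0989 u [-0.0475  0.002 ] v [0.0475 0.0512 0.0577]
scene new 37 top 0.1034 u [-0.0505  0.0241] v [-0.0064 -0.0006  0.0054]
scene b 41 top 0.1004 u [-0.0493  0.024 ] v [-0.0627 -0.0552 -0.0474]
scene c 38 top 0.1007 u [-0.0503  0.029 ] v [0.0484 0.0542 0.0619]
```

Emit:
step_arm(
  steps=[
    {"jaw": 0.0,"tx": 0.0,"ty": 0.0,"tz": -0.001,"ax": 0.0,"ay": 0.0,"az": 0.0},
    {"jaw": 0.0,"tx": 0.0,"ty": 0.0,"tz": -0.002,"ax": 0.0,"ay": 0.0,"az": 0.0},
    {"jaw": 0.0,"tx": 0.0,"ty": 0.0,"tz": -0.002,"ax": 0.0,"ay": 0.0,"az": 0.0},
    {"jaw": 0.0,"tx": 0.0,"ty": 0.0,"tz": -0.002,"ax": 0.0,"ay": 0.0,"az": 0.0},
  ],
)

```text
time: 13.6
tool_pos: [0.5188, 0.1424, 0.0966]
ee_rot: [3.14, 0.001, -3.017]
wrist_force: [5.9, 3.4, -11.3]
width: 0.0256
```

```bash
python3 kn.py; sleep 0
python3 - <<'E'
from h import *
o=get_obs(); print(o["tool_pos"],o["wrist_force"],o["width"])
E
```

```text
t 13.6 p [0.5188 0.1424 0.0966] [ 3.1398e+00  1.1000e-03 -3.0172e+00] w 0.0256 F [  5.9   3.4 -11.3]
rel [ 0.0016 -0.0017  0.0166] [0.0018 0.0011 0.002 ]
wrist 1625 [ 26  87  87 102 115 628 580   0   0   0] [0.1146 0.1154 0.1161]
side 33 [6 2 6 6 6 5 1 0 0 1] [0.1015 0.1103 0.1147]
scene 41 [ 3  3  3  4  6 14  7  0  0  1] [0.1112 0.1147 0.116 ]
[0.51883189 0.14237416 0.09661079] [  5.37071124   3.90645548 -12.43462878] 0.02548783678662613
```

It no longer rises while the force grows to 11–12 N, so it is at the hard stop and the grip is steady. Handing in.

```bash
python3 -c "
from bench import *
print(close_job()); o=get_obs(); print(o['time'],o['tool_pos'],o['wrist_force'],o['width'])"
```

```text
the job is handed in; nothing more can be done
None
the job is handed in; nothing more can be done
```

The plate is in the free middle slot and let go, and the plunger is held fully up against its stop. I handed the job in at about 13.8 s of robot time, and the interface gives no verdict.

**Plate:** I lowered it until it pressed on the slot floor with about 10 N, then released it. The last pictures show its top 101–103 mm above the bench, where 102 mm is fully home. Lengthwise it is within about 2 mm of the slot's middle, and it stands upright.

**Plunger:** The fingers hold the knob, which rose about 15 mm. On the last pull it did not rise further while the force grew to 11–12 N, so it is on the stop.

**Other things:** The two plates already in the carriage measured the same as at the start, within the measuring error. I did not measure the spool, screwdriver and marker again at the end; the arm did not go down near them.

**Disagreements and slips:**
- **Cameras:** the side camera puts all three plates 3–4 mm off sideways compared with the wrist and scene cameras. The shift is the same for every plate, so I took it as calibration error.
- **Refused moves:** my first two move calls were refused because rows lacked some values; nothing moved.
- **Moving picture:** one wrist picture was taken while the arm was still moving, so I measured again once it had settled.

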